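# Close the board test fixture and set its pressure knob

## Task

On the electronics repair bench, press the raised lid of the board test fixture down past its catch until it is fully shut, then screw the black knurled knob on the lid clockwise (seen from above) until it bottoms out, and back it off a quarter turn to give the board its clearance. The program finishes while holding: keep the knob gripped at that setting with the lid still shut, and leave the other things on the bench where they are.

Things in the scene. Friction and masses are not known exactly. Their poses are not given: they have to be found in the camera images.
- fixture: grey steel box, 160 mm (x) by 150 mm (y), walls 54 mm high, fixed to the bench, a green board inside. Origin at the centre of its underside, on the bench top, z up; its own -x side is the front, where the lid opens. It can stand turned by up to 0.45 rad either way.
- lid_hinge (a point): middle of the hinge line, on the box's far (+x) rim, 56 mm above the bench and 70 mm from the fixture's origin along the fixture's +x; axes as the fixture's. The lid turns about the y axis through this point.
- lid (a joint): lid angle about its hinge, rad: 0 = fully shut, level, at its stop; grows as the front edge rises; starts at 0.45 to 0.95. Stiff hinge: left alone, the lid sinks only very slowly. A sprung catch resists from about 0.13 to 0.06 rad and needs about 8 to 15 N down on the lip; past it, press on down to the stop, and the catch keeps the lid shut.
- lid_lip (a point): middle of the upper face of the lid's front lip: press here. Axes as the lid's (x towards the hinge, z out of its upper face). Lid: bare aluminium plate, 144 mm wide, 10 mm thick; the lip is a 60 mm wide tongue sticking out 18 mm in front. This point is 158 mm from the hinge line along the lid, 10 mm above the plate's underside; 66 mm above the bench with the lid shut.
- knob_grip (a point): centre of the knob's knurled head, on its axis. Black round knob, 37 mm across, head 26 mm high, lower edge 8 mm above the lid's face; this point is 21 mm above that face (up to 2 mm more unscrewed), 70 mm from the hinge, midway across; lid shut: over the fixture's origin, axis vertical, 87 mm above the bench. Its x turns with the knob, along the steel rib on top. Lid clear for 50 mm around.
- pressure_screw: the screw that carries the knob: it does not turn but moves along the knob's axis, 3 mm a turn, down as the knob is tightened. Origin on the axis at the lid's upper face when bottomed out; axes as the lid's. Includes the knob.
- knob (a joint): how far the knob is backed off from where it bottoms out, rad: 0 = bottomed out (hard stop), growing anticlockwise seen from above; a quarter turn is 1.57. It starts from 2.0 to 3.4, is already on its thread, turns stiffly (about 0.05 N m) and stays where it is left.
- can: bystander: closed aluminium drinks can, 66 mm across, 115 mm high, upright; origin at the centre of its underside. Stands beside the fixture's +y side.
- tape_roll: bystander: brown roll of tape, 52 mm across, 24 mm high, lying flat; origin at the centre of its underside. Beside the fixture's -y side.
- screwdriver: bystander: screwdriver 170 mm long, lying flat behind the fixture; origin under it, x along it.
- spare_board: bystander: bare green circuit board 70 by 50 mm with a few parts, up to 16 mm high; origin at the centre of its underside. Beside the fixture's +y side, towards the front.
There are look-alikes about, which are no part of the job. Leave any blue or pink look-alike of the fixture alone.

How it is judged:
By the outcome, as a careful person would: the job done as asked, in the order asked, and still so for the second after the job is handed in, while the arm keeps its last pose, push and grip.
It also fails if it takes over 58 s, if anything falls off the work surface, if the arm or the gripper's body presses on something with over 40 N, if the wrist force passes 120 N, or if a joint passes its speed limit or range.

## Robot

A 6-joint arm with a two-finger parallel gripper is mounted at the origin on the work surface. World frame = base frame: x ahead of the robot, y to its left, z up, the work surface at z = 0. Lengths are in m, angles in rad, forces in N, time in s.
With the tool pointing down it reaches from about 0.3 to 0.775 m from the base axis. Payload 14.6 kg.
Tool frame: the origin (TCP) lies at the very end of the fingers, on their centre line; the grasp point (between the pads) lies 19 mm behind it; z points along the fingers, y is the direction in which the jaws open and shut (so a half turn about z gives the same grasp; the last joint's range is limited). The gripper opens to 94 mm and grips with 3 to 60 N. Pads are 16 mm wide; open, the fingers measure 119 mm over their backs; the gripper's body (75 mm by 177 mm) begins 78 mm behind the grasp point.
Start: joints at [1.065, 0.3, 1.521, -0, 1.321, -0.067], TCP at [0.234, 0.498, 0.205] pointing down, gripper open.
Joint ranges: [-3.03, 3.03], [-0.79, 2.21], [0.23, 2.52], [-1.04, 4.18], [0, 3.07], [-2.55, 2.55]. Speed limits (rad/s): [2.22, 2.22, 2.57, 3.14, 3.14, 3.14].

## Interface

Orientations are given as [roll, pitch, yaw] about the fixed x, y, z axes, in that order (R = Rz(yaw) Ry(pitch) Rx(roll)).
In Python, from station import ctrl, eyes gives the robot as it stands.
- The arm moves only by the tool jog_arm, never from a script. Its argument "moves" is a list of rows, each a list of 3 entries, a list of its own where there are three numbers: the shift along the world's x, y, z in mm, then the turn, a rotation vector about the world's x, y, z in units of 5 degrees (1.0 is 5 degrees), then the finger opening in mm, from 0 to 94. In form: [[[tx, ty, tz], [wx, wy, wz], jaw], ...]. A call has 1 to 5 rows; each row is the pose to reach, as a shift and turn from the pose commanded when the call began; what a row does not reach only later rows make up. A row lasts 1/12 s, in which the tool goes at most 41.7 mm and 7.16 degrees, less where a joint would pass 70% of its speed; a pose out of reach is approached as far as the arm can. A call with a gripper value outside its range is refused whole. The fingers move at their own pace and stop on an object; "squeeze" is the grip in N (left out, the last holds). Time passes only in rows, so rows that repeat a pose let the fingers close. It gives the time, the measured TCP pose, the force and the opening at its end, in the units of the state.
- ctrl.get_obs(): the state, without advancing time (a new reading comes with each control period).
- eyes.camera(name): name is "scene" or "top"; returns a dict with "frame" (400x640x3 uint8, red, green, blue), "vertical_fov" (degrees; the focal length in pixels is half the picture's height over the tangent of half this angle, whatever the lens; pixels are square), "cx", "cy" (the principal point, pixels), "eye" and "attitude" of the camera in the world. Camera axes: x right, y down, z forward; pixel columns grow to the right and rows downward; lengths in m; the calibration is good to about 2 mm. A picture is of the moment at which its call begins. There is no depth.
- ctrl.hand_in(): hands the job in, once; it reports no verdict.
The state is a dict: "time_s": time; "qpos": joint angles; "joint_vel": joint speeds; "tau": joint torques, N m; "ee_pos": TCP position; "eef_rot": TCP orientation; "force": force on the tool from outside, world axes, zero at the start; "moment": the same for the moment, N m; "grip_width": finger opening in m.
Only numpy, scipy, OpenCV 4.12 (cv2) and the standard library are available. Lean on these libraries where they do the work, as an engineer would, in place of code of your own. Each camera call takes 0.05 s, during which the arm holds its last target.

## Working session

There is one attempt and no reset: what is moved stays moved. The work goes in short steps, Python scripts to look and compute and a tool call to move; the robot and the scene stay as the last step left them, time stands still between calls to the robot, and variables do not carry over. Pictures are saved under pics/ and viewed, and the job is handed in when it is done.

Besides the shell and the picture viewer there is one more tool, called after "Request:" as name(argument=value, ...), one argument or row to a line, values as JSON. jog_arm: Moves the arm, as the interface text tells. Its arguments: {"type":"object","properties":{"moves":{"type":"array","items":{"type":"array"}},"squeeze":{"type":"number"}},"required":["moves"]}

```bash
ls; mkdir -p pics; cat > h.py <<'E'
import numpy as np,cv2
from station import ctrl,eyes
from scipy.spatial.transform import Rotation as R
def cam(n):
    c=eyes.camera(n); c['f']=c['frame'].shape[0]/2/np.tan(np.radians(c['vertical_fov'])/2); return c
def save(c,p): cv2.imwrite(p,c['frame'][:,:,::-1])
E
python3 - <<'E'
from h import *
print(ctrl.get_obs())
for n in ['scene','top']:
    c=cam(n); save(c,f'pics/{n}0.png'); print(n,c['f'],c['cx'],c['cy'],c['eye'],c['attitude'],[k for k in c])
E
```

```text
pics
{'time_s': 0.0, 'qpos': array([ 1.06540479e+00,  3.00475274e-01,  1.52159702e+00, -3.23106398e-05,
        1.32071597e+00, -6.65909791e-02]), 'joint_vel': array([-0.00190886, -0.00085675, -0.00081843, -0.00095915,  0.00044515,
       -0.00046428]), 'tau': array([-1.67504575e-03, -5.31813347e+01, -3.52729475e+01,  7.07414676e-02,
        2.44690699e-02, -7.86356213e-05]), 'ee_pos': array([0.23354218, 0.4976503 , 0.20487731]), 'eef_rot': array([-3.14039761e+00, -4.83311486e-05,  2.70280008e+00]), 'force': array([-0.4157822 ,  0.45724658,  0.38561232]), 'moment': array([0.02508262, 0.02144835, 0.00327867]), 'grip_width': 0.09407479046094365}
scene 379.52555594107696 325.9959282061528 194.51218195539428 [ 1.29427316 -0.04525517  0.6675154 ] [-2.19302014e+00 -2.02887881e-03  1.58608302e+00] ['frame', 'vertical_fov', 'cx', 'cy', 'eye', 'attitude', 'f']
top 439.98972400876085 322.98633044841824 195.42584215146465 [ 0.3935424  -0.0675799   1.34208418] [-3.05822908  0.01321173 -1.59295835] ['frame', 'vertical_fov', 'cx', 'cy', 'eye', 'attitude', 'f']
```

View pics/scene0.png

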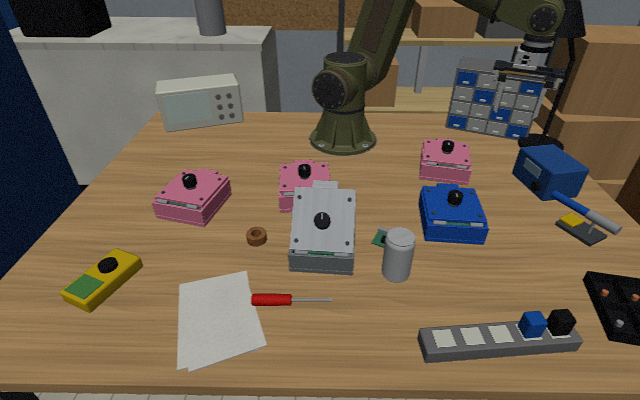

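View pics/top0.png

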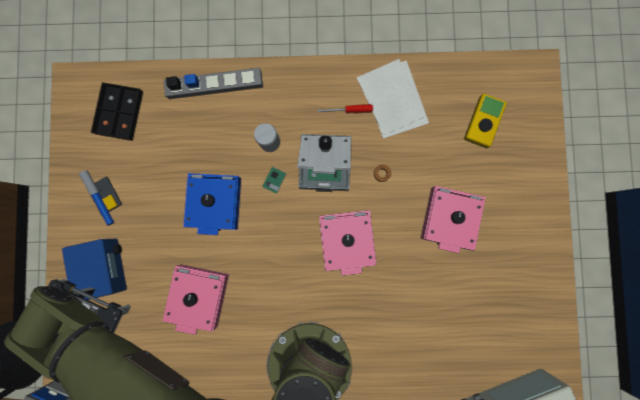

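Both views show five fixture-like things. In the top picture they are grey at (325,163), blue at (212,203), and pink at (348,240), (455,218) and (196,298). Other round knobs are on the yellow meter at (486,125) and the power strip at (173,82). The description (grey, raised lid, green board inside) matches only the one at (325,163). I'll check it in a close crop.

```bash
python3 - <<'E'
import cv2,numpy as np
a=cv2.imread('pics/top0.png')[115:205,250:400]; b=cv2.imread('pics/scene0.png')[170:280,270:420]
a=cv2.resize(a,None,fx=5,fy=5,interpolation=cv2.INTER_CUBIC);b=cv2.resize(b,None,fx=5,fy=5,interpolation=cv2.INTER_CUBIC)
for im,o in((a,(250,115)),(b,(270,170))):
    for i in range(0,im.shape[1],50):
        cv2.putText(im,str(o[0]+i//5),(i,10),0,.35,(0,0,255));cv2.line(im,(i,12),(i,18),(0,0,255))
    for i in range(0,im.shape[0],50):
        cv2.putText(im,str(o[1]+i//5),(0,i+4),0,.35,(0,0,255));cv2.line(im,(25,i),(32,i),(0,0,255))
cv2.imwrite('pics/ca.png',a);cv2.imwrite('pics/cb.png',b)
E
```

```text
(no output)
```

View pics/ca.png

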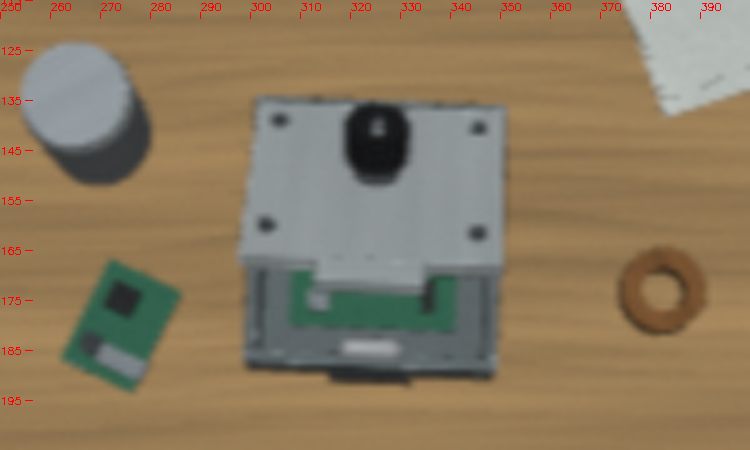

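View pics/cb.png

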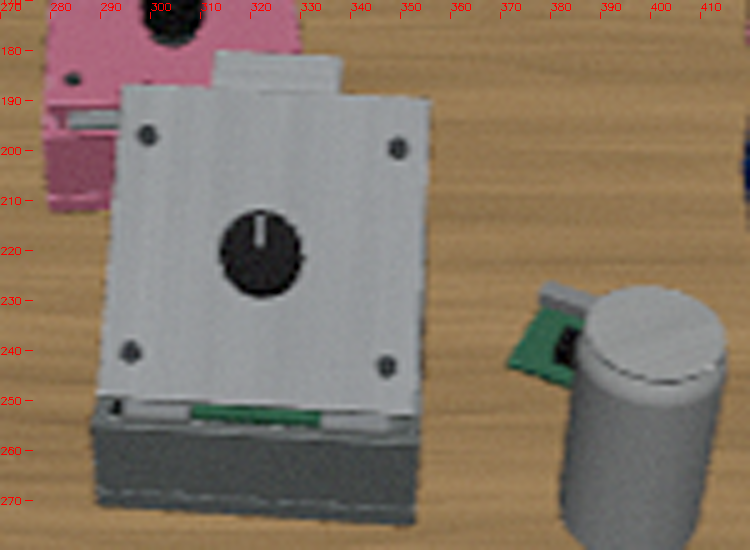

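The crop shows a bare grey lid raised over a grey box with a green board. The knob is at (322,221) in scene and the lip top edge at (313–338,181). Next I'll fit the pose.

```bash
cat >> h.py <<'E'
def proj(c,P):
    M=R.from_euler('xyz',c['attitude']).as_matrix()
    q=(np.atleast_2d(P)-c['eye'])@M
    return np.c_[c['cx']+c['f']*q[:,0]/q[:,2], c['cy']+c['f']*q[:,1]/q[:,2]]
def ray(c,uv):
    M=R.from_euler('xyz',c['attitude']).as_matrix()
    return M@np.array([(uv[0]-c['cx'])/c['f'],(uv[1]-c['cy'])/c['f'],1.])
def fx(p,P):
    x,y,a=p[:3]; return np.array([x,y,0])+np.array(P)/1000@R.from_euler('z',a).as_matrix().T
def lidpt(th,r,y,h): # mm, fixture frame; r from hinge toward front, h above underside
    return [70-r*np.cos(th)+h*np.sin(th), y, 56+r*np.sin(th)+h*np.cos(th)]
E
cat > fit.py <<'E'
from h import *
from scipy.optimize import least_squares
T,S=cam('top'),cam('scene')
def model(p):
    th=p[3]
    s=[(80,-75,0),(80,75,0),(80,-75,54),(80,75,54),
       lidpt(th,149,-72,10),lidpt(th,149,72,10),lidpt(th,70,0,34),lidpt(th,167,-30,10),lidpt(th,167,30,10)]
    t=[(-80,75,54),(-80,-75,54),lidpt(th,149,72,10),lidpt(th,149,-72,10),lidpt(th,70,0,34),lidpt(th,167,30,10),lidpt(th,167,-30,10)]
    return np.r_[proj(S,fx(p,s)),proj(T,fx(p,t))]
obs=np.array([(289.5,271),(352.5,274.5),(289,254.5),(354,257.5),(294.5,187.5),(355.5,190),(322,219.5),(313,180.5),(338,181.5),
 (249,188),(348.5,190),(298,165.5),(349.5,167.5),(325.5,139.5),(311,171.5),(333,172.5)])
r=least_squares(lambda p:(model(p)-obs).ravel(),[.5,-.07,0,.7],loss='soft_l1')
print(r.x);print(np.round(model(r.x)-obs,1))
p=r.x
print('lip',fx(p,lidpt(p[3],158,0,10)),'knob',fx(p,lidpt(p[3],70,0,31)),'shut knob',fx(p,(0,0,87)),'shutlip',fx(p,(-88,0,66)))
E
python3 fit.py
```

```text
[ 0.60030441 -0.05926665 -0.07031497  0.75302317]
[[-0.2  0.2]
 [ 0.6  0.9]
 [-1.   0.1]
 [ 0.2  1.3]
 [ 0.1 -0.9]
 [ 0.8 -0.3]
 [ 0.4  1. ]
 [-0.  -0.5]
 [ 0.6 -0.3]
 [48.6 -0.2]
 [ 0.1  0.2]
 [-1.2  0.5]
 [ 0.6  1. ]
 [-0.7  3.4]
 [ 0.9 -0.6]
 [ 1.3 -0.6]]
lip [ 0.56195715 -0.05656581  0.17134418] knob [ 0.64033079 -0.06208575  0.12648771] shut knob [ 0.60030441 -0.05926665  0.087     ] shutlip [ 0.51252186 -0.05308403  0.066     ]
```

```bash
sed -i 's/(249,188),(348.5,190)/(299,188),(348.5,190)/; s/(325.5,139.5)/(325.5,142)/' fit.py; python3 fit.py
```

```text
[ 0.60022716 -0.05965126 -0.06526594  0.7516544 ]
[[-0.2  0.3]
 [ 0.6  0.7]
 [-1.   0.2]
 [ 0.2  1.2]
 [-0.1 -0.9]
 [ 0.5 -0.4]
 [ 0.3  1. ]
 [-0.3 -0.5]
 [ 0.3 -0.3]
 [-1.1 -0. ]
 [ 0.3  0.1]
 [-1.   0.7]
 [ 0.8  0.9]
 [-0.6  1. ]
 [ 1.1 -0.4]
 [ 1.6 -0.5]]
lip [ 0.56170932 -0.05713378  0.17119564] knob [ 0.64017102 -0.06226194  0.12644675] shut knob [ 0.60022716 -0.05965126  0.087     ] shutlip [ 0.51241452 -0.05391194  0.066     ]
```

Candidate confirmed: residuals are about 1 px, fixture at (0.600,-0.060), yaw -0.065, lid 0.75. The lip is at (0.562,-0.057,0.171), within reach, and its height agrees with the lid angle. I'll move above the lip with the jaws closing.

Request:
jog_arm(
  moves=[
    [[10,-15,30],[0,0,0.5],0],
    [[35,-55,40],[0,0,1.5],0],
    [[57,-95,40],[0,0,2.5],0],
    [[79,-132,40],[0,0,3.5],0],
    [[100,-168,40],[0,0,4.3],0],
  ],
  squeeze=20,
)

```text
time_s: 0.72
ee_pos: [0.3281, 0.3384, 0.2456]
eef_rot: [3.141, 0.0, 3.083]
force: [1.0, 0.4, 0.5]
grip_width: 0.0643
```

Request:
jog_arm(
  moves=[
    [[21,-35,0],[0,0,0],0],
    [[42,-70,0],[0,0,0],0],
    [[63,-105,0],[0,0,0],0],
    [[84,-140,0],[0,0,0],0],
    [[105,-175,0],[0,0,0],0],
  ],
)

```text
time_s: 1.13
ee_pos: [0.4333, 0.1631, 0.2457]
eef_rot: [3.141, 0.001, 3.078]
force: [0.4, 0.4, -0.4]
grip_width: 0.0311
```

Request:
jog_arm(
  moves=[
    [[21,-35,0],[0,0,0],0],
    [[42,-70,0],[0,0,0],0],
    [[63,-105,0],[0,0,0],0],
    [[84,-140,0],[0,0,0],0],
    [[105,-175,0],[0,0,0],0],
  ],
)

```text
time_s: 1.55
ee_pos: [0.5383, -0.012, 0.2454]
eef_rot: [3.142, 0.0, 3.078]
force: [0.2, 0.9, 0.2]
grip_width: 0.0008
```

Request:
jog_arm(
  moves=[
    [[14,-23,-10],[0,0,0],0],
    [[28,-45,-40],[0,0,0],0],
    [[28,-45,-55],[0,0,0],0],
    [[28,-45,-55],[0,0,0],0],
  ],
)

```text
time_s: 1.88
ee_pos: [0.5646, -0.0559, 0.1865]
eef_rot: [3.141, -0.006, 3.076]
force: [-0.2, -0.6, -1.6]
grip_width: 0.0003
```

```bash
python3 - <<'E'
from h import *
for n,(u,v) in {'scene':(250,100),'top':(240,80)}.items():
    c=cam(n); c['frame']=cv2.resize(c['frame'][v:v+150,u:u+180],None,fx=4,fy=4,interpolation=cv2.INTER_CUBIC); save(c,f'pics/{n}1.png')
import numpy as np
for th in [.75,.6,.45,.3,.2,.13,.06,0]:
    from h import lidpt
    print(th,np.round(fx([.6002,-.0597,-.065],lidpt(th,158,0,10))*1000))
E
```

```text
0.75 [561. -57. 171.]
0.6 [546. -56. 153.]
0.45 [532. -55. 134.]
0.3 [522. -55. 112.]
0.2 [518. -54.  97.]
0.13 [515. -54.  86.]
0.06 [513. -54.  75.]
0 [512. -54.  66.]
```

View pics/scene1.png

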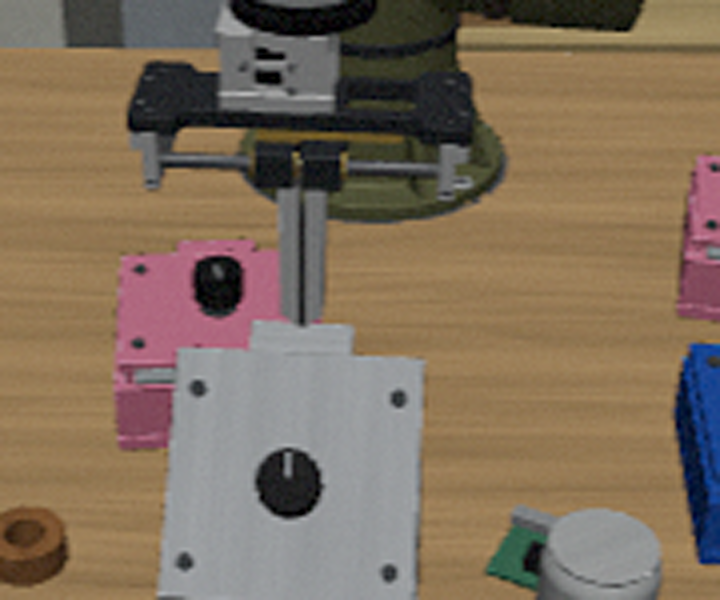

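View pics/top1.png

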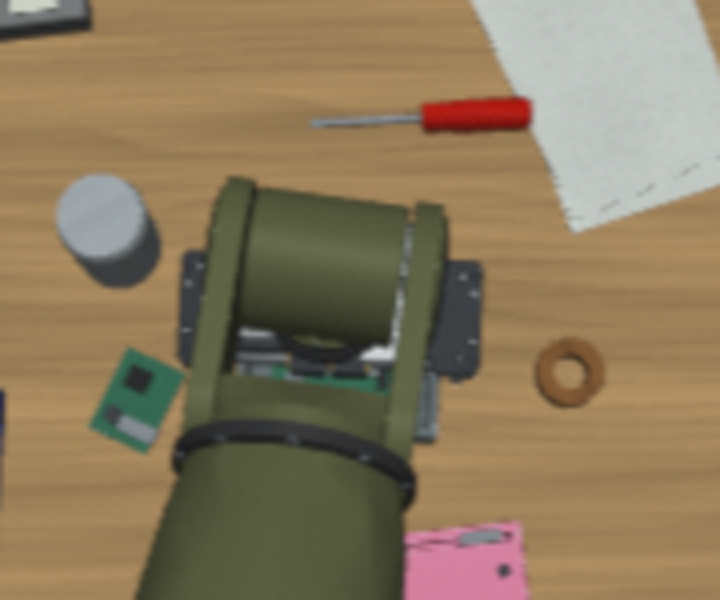

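```bash
python3 - <<'E'
from h import *
o=ctrl.get_obs(); print(o['ee_pos'],o['force'])
c=cam('scene'); q=proj(c,o['ee_pos']); print((q-[250,100])*4)
p=[.6002,-.0597,-.065]
print((proj(c,[fx(p,lidpt(.75,r,0,10)) for r in(149,158,167)])-[250,100])*4)
E
```

```text
[ 0.56561812 -0.05472238  0.19078025] [0.16351419 1.1363745  0.62828902]
[[305.21380412 312.89776269]]
[[300.08101713 352.43981436]
 [301.01617042 337.37687047]
 [301.94761368 322.37368558]]
```

Request:
jog_arm(
  moves=[
    [[0,0,-8],[0,0,0],0],
    [[-3,0,-15],[0,0,0],0],
    [[-6,0,-22],[0,0,0],0],
    [[-10,0,-28],[0,0,0],0],
    [[-14,1,-34],[0,0,0],0],
  ],
)

```text
time_s: 2.45
ee_pos: [0.5512, -0.0539, 0.1558]
eef_rot: [-3.142, -0.0, 3.078]
force: [0.2, -1.3, 1.0]
grip_width: 0.0004
```

Request:
jog_arm(
  moves=[
    [[-4,0,-6],[0,0,0],0],
    [[-8,0,-12],[0,0,0],0],
    [[-12,0,-18],[0,0,0],0],
    [[-15,0,-24],[0,0,0],0],
    [[-18,1,-30],[0,0,0],0],
  ],
)

```text
time_s: 2.87
ee_pos: [0.5334, -0.0531, 0.1258]
eef_rot: [-3.141, -0.0, 3.078]
force: [0.1, -1.1, 0.1]
grip_width: 0.0006
```

```bash
python3 - <<'E'
from h import *
c=cam('scene'); c['frame']=cv2.resize(c['frame'][130:280,250:430],None,fx=4,fy=4,interpolation=cv2.INTER_CUBIC); save(c,f'pics/s2.png')
E
```

```text
(no output)
```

View pics/s2.png

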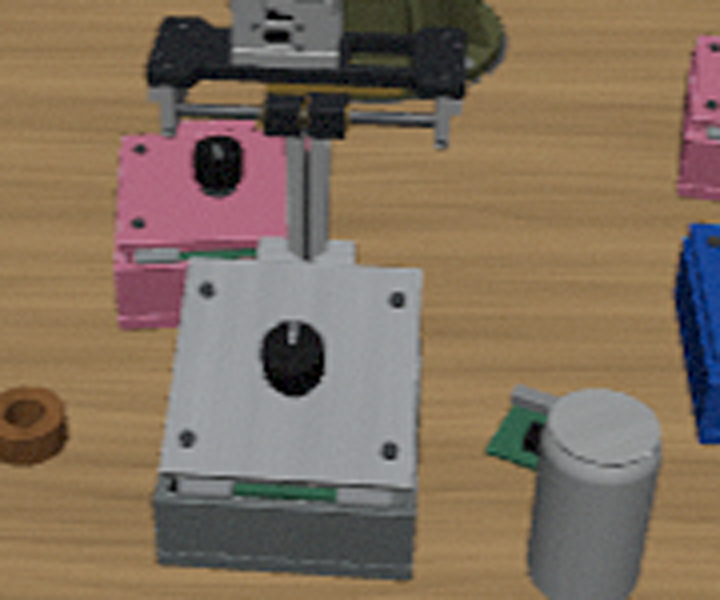

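The finger is on the lip at crop (307,257) and the lid is coming down. Continuing.

Request:
jog_arm(
  moves=[
    [[-4,0,-8],[0,0,0],0],
    [[-8,0,-16],[0,0,0],0],
    [[-11,0,-23],[0,0,0],0],
    [[-13,0,-30],[0,0,0],0],
    [[-15,0,-35],[0,0,0],0],
  ],
)

```text
time_s: 3.33
ee_pos: [0.5182, -0.0529, 0.0904]
eef_rot: [3.142, -0.001, 3.078]
force: [0.6, 0.4, -0.2]
grip_width: 0.0003
```

Request:
jog_arm(
  moves=[
    [[-1,0,-5],[0,0,0],0],
    [[-2,0,-10],[0,0,0],0],
    [[-3,0,-15],[0,0,0],0],
    [[-3,0,-18],[0,0,0],0],
    [[-3,0,-21],[0,0,0],0],
  ],
)

```text
time_s: 3.75
ee_pos: [0.5157, -0.0529, 0.0701]
eef_rot: [-3.142, -0.0, 3.078]
force: [-0.8, -0.2, 1.2]
grip_width: 0.0002
```

Request:
jog_arm(
  moves=[
    [[0,0,-2],[0,0,0],0],
    [[0,0,-3],[0,0,0],0],
    [[0,0,-4],[0,0,0],0],
  ],
)

```text
time_s: 4.0
ee_pos: [0.5157, -0.0529, 0.0663]
eef_rot: [3.142, -0.0, 3.078]
force: [-0.9, 0.1, 0.8]
grip_width: 0.0007
```

Request:
jog_arm(
  moves=[
    [[0,0,-1],[0,0,0],0],
    [[0,0,-2],[0,0,0],0],
  ],
)

```text
time_s: 4.17
ee_pos: [0.5159, -0.053, 0.0657]
eef_rot: [-3.141, 0.0, 3.078]
force: [-11.3, 1.9, 27.6]
grip_width: 0.0005
```

There is a hard stop at z = 65.7 mm with 28 N, the shut height. I'll lift off, open, and look.

Request:
jog_arm(
  moves=[
    [[0,0,15],[0,0,0],0],
    [[-10,0,50],[0,0,0],70],
    [[-50,0,80],[0,0,1],70],
    [[-90,0,100],[0,0,2],70],
    [[-130,0,110],[0,0,3],70],
  ],
)

```text
time_s: 4.58
ee_pos: [0.3951, -0.0529, 0.1729]
eef_rot: [-3.141, 0.002, -2.939]
force: [0.9, -0.7, 0.6]
grip_width: 0.0241
```

Request:
jog_arm(
  moves=[
    [[-20,40,0],[0,0,1],70],
    [[-20,80,0],[0,0,2],70],
    [[-20,120,0],[0,0,3],70],
  ],
)

```text
time_s: 4.83
ee_pos: [0.375, 0.0678, 0.1722]
eef_rot: [-3.141, 0.002, -2.68]
force: [0.6, 0.1, 0.0]
grip_width: 0.0437
```

```bash
python3 - <<'E'
from h import *
print(ctrl.get_obs()['force'],ctrl.get_obs()['qpos'])
for n,(u,v) in {'scene':(270,170),'top':(250,110)}.items():
    c=cam(n); cv2.imwrite(f'pics/{n}3full.png',c['frame'][:,:,::-1]);c['frame']=cv2.resize(c['frame'][v:v+110,u:u+150],None,fx=5,fy=5,interpolation=cv2.INTER_CUBIC); save(c,f'pics/{n}3.png')
E
```

```text
[0.57382658 0.08183887 0.03189797] [ 8.27029960e-02 -5.37700401e-02  1.99943305e+00  2.47372737e-05
  1.19346612e+00 -1.94932889e+00]
```

View pics/scene3.png

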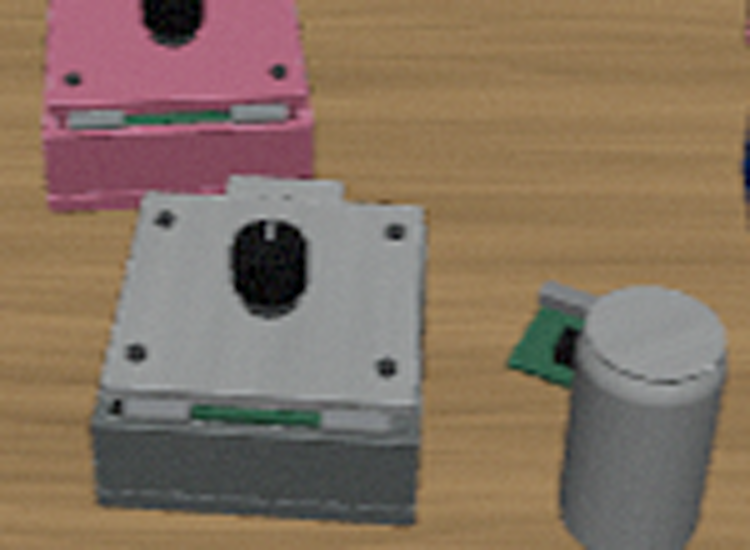

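View pics/top3.png

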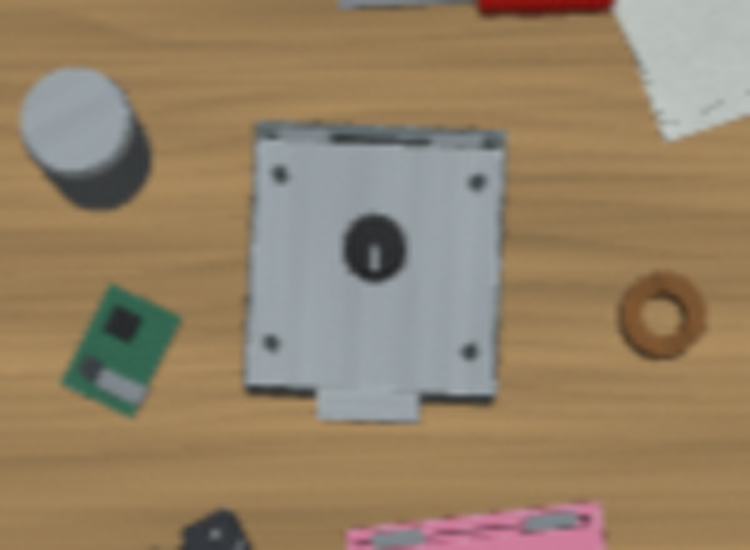

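The lid is level. The top view shows the knob at (324.8,159.3) with its rib towards the front. Now to refine the knob position from both views.

```bash
cat > fit2.py <<'E'
from h import *
from scipy.optimize import least_squares
T,S=cam('top'),cam('scene')
def model(p):
    th=p[3]
    s=[(80,-75,0),(80,75,0),lidpt(th,149,-72,10),lidpt(th,149,72,10),lidpt(th,167,-30,10),lidpt(th,167,30,10)]
    t=[(80,75,54),(80,-75,54),lidpt(th,149,72,10),lidpt(th,149,-72,10),lidpt(th,167,30,10),lidpt(th,167,-30,10)]
    return np.r_[proj(S,fx(p,s)),proj(T,fx(p,t))]
def cs(l): return [(270+a/5,170+b/5) for a,b in l]
def ct(l): return [(250+a/5,110+b/5) for a,b in l]
obs=np.array(cs([(97,505),(413,522),(144,194),(426,207),(231,177),(343,182)])+ct([(256,122),(505,132),(246,387),(495,397),(317,421),(420,422)]))
r=least_squares(lambda p:(model(p)-obs).ravel(),[.6,-.06,-.06,0.],loss='soft_l1')
print(r.x);print(np.round(model(r.x)-obs,1).tolist())
p=r.x
for c,uv in((T,(324.8,159.4)),(S,(324,219.5))):
    d=ray(c,uv); print(c['eye']+d*(.1015-c['eye'][2])/d[2])
E
python3 fit2.py
```

```text
[ 0.60010845 -0.06025698 -0.06533037 -0.01604635]
[[-0.3, 0.2], [0.3, 0.8], [-0.2, -0.2], [-1.0, 0.1], [-0.7, -0.1], [-0.3, 0.1], [-0.5, 0.1], [0.1, 0.1], [-0.3, 0.0], [-0.8, 0.1], [-0.4, -0.0], [-0.5, 0.6]]
[ 0.6003982  -0.06093859  0.1015    ]
[ 0.60577297 -0.05931065  0.1015    ]
```

Request:
jog_arm(
  moves=[
    [[35,-20,0],[0,0,0],70],
    [[70,-40,0],[0,0,0],70],
    [[105,-60,0],[0,0,0],70],
    [[140,-80,0],[0,0,0],70],
    [[175,-100,0],[0,0,0],70],
  ],
)

```text
time_s: 5.45
ee_pos: [0.5522, -0.0363, 0.1709]
eef_rot: [3.142, -0.0, -2.685]
force: [-0.6, -0.2, 0.4]
grip_width: 0.0694
```

Request:
jog_arm(
  moves=[
    [[30,-17,0],[0,0,0],70],
    [[50,-28,0],[0,0,0],70],
    [[50,-28,-10],[0,0,0],70],
    [[50,-28,-20],[0,0,0],70],
    [[50,-28,-30],[0,0,0],70],
  ],
)

```text
time_s: 5.87
ee_pos: [0.5999, -0.062, 0.1399]
eef_rot: [3.141, -0.001, -2.684]
force: [-0.5, 0.2, -0.2]
grip_width: 0.0701
```

```bash
python3 - <<'E'
from h import *
o=ctrl.get_obs();print(o['force'],o['moment'],o['qpos'],o['ee_pos'],o['eef_rot'],o['grip_width'])
c=cam('scene'); print(proj(c,[o['ee_pos'],[.6,-.06,.1015]]));c['frame']=cv2.resize(c['frame'][130:280,240:440],None,fx=4,fy=4,interpolation=cv2.INTER_CUBIC); save(c,f'pics/s4.png')
E
```

```text
[-0.51142737  0.21985485 -0.19446147] [ 0.06332375 -0.02216949  0.01519891] [-1.63697230e-01  4.75405771e-01  1.43552821e+00 -7.94905449e-05
  1.23205030e+00 -2.19247791e+00] [ 0.59991014 -0.06201496  0.13987415] [ 3.14084308e+00 -1.17489733e-03 -2.68358139e+00] 0.07007807518413811
[[322.85565894 204.93075776]
 [323.75538481 217.93769043]]
```

View pics/s4.png

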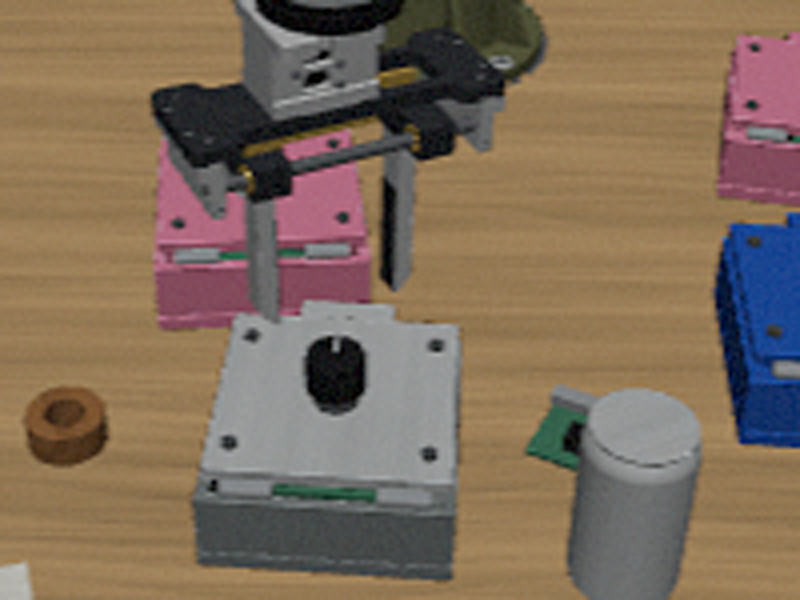

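Request:
jog_arm(
  moves=[
    [[0,1,-20],[0,0,0],70],
    [[0,1,-40],[0,0,0],70],
    [[0,1,-55],[0,0,0],70],
    [[0,1,-65],[0,0,0],70],
    [[0,1,-68],[0,0,0],70],
  ],
)

```text
time_s: 6.33
ee_pos: [0.5997, -0.0597, 0.0719]
eef_rot: [3.14, -0.002, -2.682]
force: [1.2, 0.6, -0.1]
grip_width: 0.0699
```

Request:
jog_arm(
  moves=[
    [[0,0,0],[0,0,0],30],
    [[0,0,0],[0,0,0],30],
    [[0,0,0],[0,0,0],30],
    [[0,0,0],[0,0,0],30],
    [[0,0,0],[0,0,0],30],
  ],
  squeeze=25,
)

```text
time_s: 6.75
ee_pos: [0.6011, -0.06, 0.074]
eef_rot: [-3.141, 0.001, -2.682]
force: [0.6, 0.1, 0.5]
grip_width: 0.0402
```

Request:
jog_arm(
  moves=[
    [[0,0,0],[0,0,0],30],
    [[0,0,0],[0,0,0],30],
    [[0,0,0],[0,0,0],30],
  ],
)

```text
time_s: 7.0
ee_pos: [0.6009, -0.0597, 0.0737]
eef_rot: [3.142, 0.0, -2.681]
force: [-1.8, 2.1, 4.3]
grip_width: 0.0357
```

```bash
cat > st.py <<'E'
from h import *
o=ctrl.get_obs()
for k in ('time_s','qpos','ee_pos','eef_rot','force','moment','grip_width'): print(k,np.round(o[k],4))
E
python3 st.py
```

```text
time_s 7.0
qpos [-1.5980e-01  5.5020e-01  1.4888e+00  3.0000e-04  1.1023e+00 -2.1909e+00]
ee_pos [ 0.6009 -0.0597  0.0737]
eef_rot [ 3.1415e+00  4.0000e-04 -2.6815e+00]
force [-1.7869  2.1163  4.2761]
moment [ 0.5312  0.4122 -0.0351]
grip_width 0.0357
```

Gripped at 35.7 mm, close to centred. Turning clockwise (negative z), following the thread down.

Request:
jog_arm(
  moves=[
    [[0,0,0],[0,0,-1],30],
    [[0,0,-0.1],[0,0,-2],30],
    [[0,0,-0.1],[0,0,-3],30],
    [[0,0,-0.2],[0,0,-4],30],
    [[0,0,-0.2],[0,0,-5],30],
  ],
)

```text
time_s: 7.42
ee_pos: [0.6008, -0.0594, 0.0735]
eef_rot: [3.141, 0.0, -3.122]
force: [-2.8, 5.5, 4.8]
grip_width: 0.0355
```

Request:
jog_arm(
  moves=[
    [[0,0,0],[0,0,-1],30],
    [[0,0,-0.1],[0,0,-2],30],
    [[0,0,-0.1],[0,0,-3],30],
    [[0,0,-0.2],[0,0,-4],30],
    [[0,0,-0.2],[0,0,-5],30],
  ],
)

```text
time_s: 7.83
ee_pos: [0.6009, -0.0591, 0.0733]
eef_rot: [3.14, -0.0, 2.725]
force: [-2.1, 7.9, 4.4]
grip_width: 0.0355
```

```bash
python3 st.py; python3 - <<'E'
from h import *
c=cam('scene'); c['frame']=cv2.resize(c['frame'][130:280,240:440],None,fx=4,fy=4,interpolation=cv2.INTER_CUBIC); save(c,f'pics/s5.png')
E
```

```text
time_s 7.8333
qpos [-1.5920e-01  5.5070e-01  1.4891e+00  1.4000e-03  1.1018e+00 -1.3140e+00]
ee_pos [ 0.6009 -0.0591  0.0733]
eef_rot [ 3.1404e+00 -3.0000e-04  2.7250e+00]
force [-2.0933  7.8762  4.3878]
moment [1.3963 0.3675 0.0937]
grip_width 0.0355
```

View pics/s5.png

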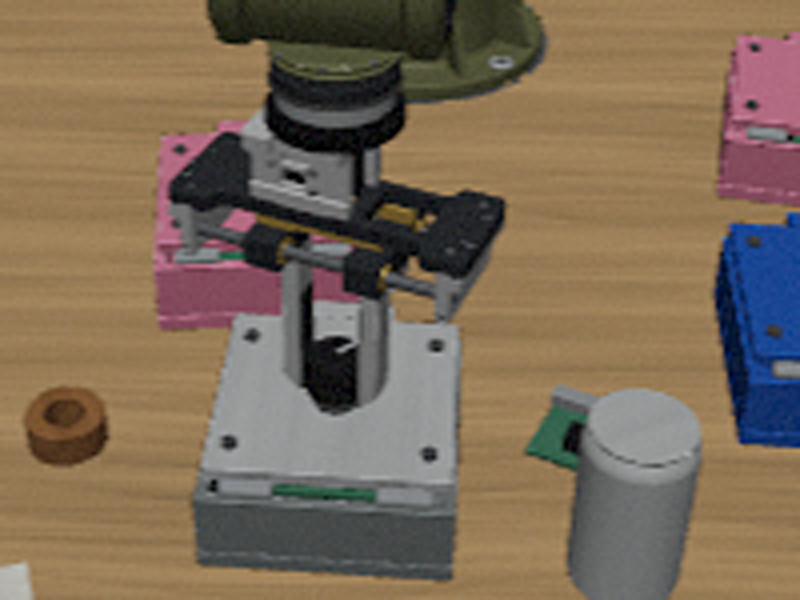

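Request:
jog_arm(
  moves=[
    [[0,0.5,0],[0,0,-1],30],
    [[0,1,-0.1],[0,0,-2],30],
    [[0,1,-0.1],[0,0,-3],30],
    [[0,1,-0.2],[0,0,-4],30],
    [[0,1,-0.2],[0,0,-5],30],
  ],
)

```text
time_s: 8.3
ee_pos: [0.6011, -0.0586, 0.0731]
eef_rot: [3.141, 0.0, 2.288]
force: [-0.1, 3.5, 3.7]
grip_width: 0.0357
```

Request:
jog_arm(
  moves=[
    [[0,0,0],[0,0,-1],30],
    [[0,0,-0.1],[0,0,-2],30],
    [[0,0,-0.1],[0,0,-3],30],
    [[0,0,-0.2],[0,0,-4],30],
    [[0,0,-0.2],[0,0,-5],30],
  ],
)

```text
time_s: 8.72
ee_pos: [0.6014, -0.0584, 0.073]
eef_rot: [3.14, -0.0, 1.852]
force: [2.3, 5.0, 2.8]
grip_width: 0.0358
```

```bash
python3 st.py
```

```text
time_s 8.7167
qpos [-1.5780e-01  5.5120e-01  1.4892e+00  9.0000e-04  1.0998e+00 -4.3970e-01]
ee_pos [ 0.6014 -0.0584  0.073 ]
eef_rot [ 3.1400e+00 -1.0000e-04  1.8523e+00]
force [2.3055 5.0489 2.7718]
moment [ 0.838  -0.3322  0.0493]
grip_width 0.0358
```

Request:
jog_arm(
  moves=[
    [[0.5,0.5,0],[0,0,-1],30],
    [[0.5,0.5,0],[0,0,-2],30],
    [[0.5,0.5,-0.1],[0,0,-3],30],
  ],
)

```text
time_s: 8.97
ee_pos: [0.6016, -0.0583, 0.0728]
eef_rot: [3.141, 0.0, 1.59]
force: [-0.1, 1.5, 3.7]
grip_width: 0.0356
```

```bash
python3 st.py
```

```text
time_s 8.9667
qpos [-1.5730e-01  5.5220e-01  1.4880e+00  2.0000e-04  1.1005e+00 -1.7700e-01]
ee_pos [ 0.6016 -0.0583  0.0728]
eef_rot [3.1407 0.     1.5904]
force [-0.1014  1.5138  3.7309]
moment [0.3642 0.0301 0.0227]
grip_width 0.0356
```

Request:
jog_arm(
  moves=[
    [[0,0,0],[0,0,-1],30],
    [[0,0,0],[0,0,-2],30],
    [[0,0,-0.1],[0,0,-3],30],
  ],
)

```text
time_s: 9.22
ee_pos: [0.6019, -0.0583, 0.0727]
eef_rot: [3.14, -0.0, 1.329]
force: [1.4, 2.5, 2.8]
grip_width: 0.0357
```

```bash
python3 st.py
```

```text
time_s 9.2167
qpos [-1.5730e-01  5.5240e-01  1.4879e+00  3.0000e-04  1.0998e+00  8.4900e-02]
ee_pos [ 0.6019 -0.0583  0.0727]
eef_rot [ 3.1401e+00 -4.0000e-04  1.3285e+00]
force [1.4268 2.5146 2.7763]
moment [ 0.3345 -0.3157  0.0429]
grip_width 0.0357
```

Request:
jog_arm(
  moves=[
    [[0,0,0],[0,0,-1],30],
    [[0,0,0],[0,0,-2],30],
    [[0,0,-0.1],[0,0,-3],30],
  ],
)

```text
time_s: 9.47
ee_pos: [0.602, -0.0584, 0.0726]
eef_rot: [3.14, -0.001, 1.067]
force: [3.5, 2.1, 0.7]
grip_width: 0.0355
```

```bash
python3 st.py; python3 - <<'E'
from h import *
c=cam('scene'); c['frame']=cv2.resize(c['frame'][180:250,280:380],None,fx=8,fy=8,interpolation=cv2.INTER_CUBIC); save(c,f'pics/s6.png')
E
```

```text
time_s 9.4667
qpos [-1.5730e-01  5.5270e-01  1.4878e+00  2.0000e-04  1.0991e+00  3.4660e-01]
ee_pos [ 0.602  -0.0584  0.0726]
eef_rot [ 3.1398e+00 -9.0000e-04  1.0667e+00]
force [3.5154 2.0994 0.6751]
moment [ 0.2611 -0.5277  0.0783]
grip_width 0.0355
```

View pics/s6.png

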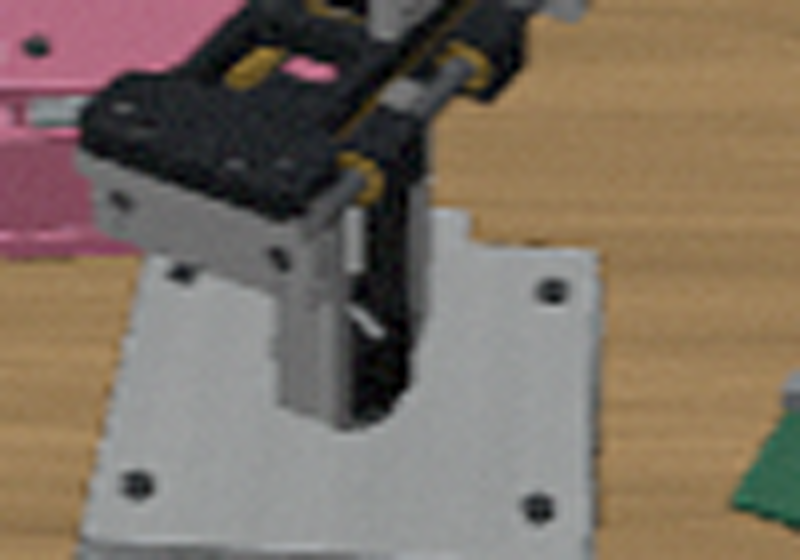

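The rib points down-right, about 141° from where it started against 145° turned by the tool, so there is no slip. Continuing to the stop.

Request:
jog_arm(
  moves=[
    [[0.3,0,0],[0,0,-1],30],
    [[0.3,0,0],[0,0,-2],30],
    [[0.3,0,-0.1],[0,0,-3],30],
  ],
)

```text
time_s: 9.77
ee_pos: [0.6023, -0.0585, 0.0725]
eef_rot: [3.14, -0.001, 0.807]
force: [3.6, -0.1, 2.4]
grip_width: 0.0355
```

```bash
python3 st.py
```

```text
time_s 9.7667
qpos [-0.1574  0.5534  1.4869  0.      1.0995  0.6062]
ee_pos [ 0.6023 -0.0585  0.0725]
eef_rot [ 3.1401e+00 -1.1000e-03  8.0710e-01]
force [ 3.582  -0.116   2.3649]
moment [ 0.0906 -0.5458  0.0034]
grip_width 0.0355
```

Request:
jog_arm(
  moves=[
    [[0.3,0,0],[0,0,-1],30],
    [[0.3,0,0],[0,0,-2],30],
  ],
)

```text
time_s: 9.93
ee_pos: [0.6024, -0.0586, 0.0724]
eef_rot: [3.141, -0.001, 0.633]
force: [3.5, 0.7, 2.1]
grip_width: 0.0354
```

```bash
python3 st.py
```

```text
time_s 9.9333
qpos [-1.5740e-01  5.5400e-01  1.4861e+00 -2.0000e-04  1.1001e+00  7.8090e-01]
ee_pos [ 0.6024 -0.0586  0.0724]
eef_rot [ 3.1405e+00 -8.0000e-04  6.3260e-01]
force [3.4894 0.6891 2.0718]
moment [-0.066  -0.3895  0.0233]
grip_width 0.0354
```

Request:
jog_arm(
  moves=[
    [[0,0,0],[0,0,-0.7],30],
    [[0,0,0],[0,0,-1.4],30],
  ],
)

```text
time_s: 10.1
ee_pos: [0.6025, -0.0587, 0.0724]
eef_rot: [3.14, -0.001, 0.512]
force: [3.9, -1.2, 0.4]
grip_width: 0.0356
```

```bash
python3 st.py|tail -4
```

```text
eef_rot [ 3.1404e+00 -1.0000e-03  5.1160e-01]
force [ 3.8897 -1.2298  0.3723]
moment [-0.1294 -0.5408  0.0266]
grip_width 0.0356
```

Request:
jog_arm(
  moves=[
    [[0,0,0],[0,0,-0.7],30],
    [[0,0,0],[0,0,-1.4],30],
  ],
)

```text
time_s: 10.27
ee_pos: [0.6024, -0.0588, 0.0723]
eef_rot: [3.14, -0.001, 0.39]
force: [-1.9, -3.4, 1.6]
grip_width: 0.0359
```

```bash
python3 st.py|tail -4
```

```text
eef_rot [ 3.1404e+00 -8.0000e-04  3.9000e-01]
force [-1.8502 -3.3863  1.5628]
moment [-0.807   0.5924  0.6247]
grip_width 0.0359
```

The moment jumped to 0.62 N m, so it has bottomed out. I'll reverse in small steps to find the yaw where the stop unloads.

Request:
jog_arm(
  moves=[
    [[0,0,0],[0,0,0],30],
    [[0,0,0],[0,0,0],30],
  ],
)

```text
time_s: 10.43
ee_pos: [0.6022, -0.0589, 0.0723]
eef_rot: [3.141, -0.0, 0.394]
force: [2.7, -4.2, 2.3]
grip_width: 0.0354
```

```bash
python3 st.py|tail -4
```

```text
eef_rot [ 3.1405e+00 -3.0000e-04  3.9380e-01]
force [ 2.73   -4.1854  2.3276]
moment [-0.7111 -0.2936  0.4653]
grip_width 0.0354
```

Request:
jog_arm(
  moves=[
    [[0,0,0],[0,0,0.2],30],
  ],
)

```text
time_s: 10.52
ee_pos: [0.6022, -0.0589, 0.0724]
eef_rot: [3.141, -0.0, 0.411]
force: [2.4, -4.2, 2.2]
grip_width: 0.0356
```

```bash
python3 st.py|tail -4
```

```text
eef_rot [ 3.1406e+00 -4.0000e-04  4.1070e-01]
force [ 2.3757 -4.2323  2.1907]
moment [-0.8461 -0.2725  0.2092]
grip_width 0.0356
```

Request:
jog_arm(
  moves=[
    [[0,0,0],[0,0,0.2],30],
  ],
)

```text
time_s: 10.6
ee_pos: [0.6022, -0.0588, 0.0723]
eef_rot: [3.141, -0.0, 0.428]
force: [2.6, -4.8, 2.7]
grip_width: 0.0356
```

```bash
python3 st.py|tail -4
```

```text
eef_rot [ 3.1408e+00 -5.0000e-04  4.2840e-01]
force [ 2.5628 -4.8209  2.7065]
moment [-0.9412 -0.3578 -0.0404]
grip_width 0.0356
```

Request:
jog_arm(
  moves=[
    [[0,0,0],[0,0,0.2],30],
  ],
)

```text
time_s: 10.68
ee_pos: [0.6022, -0.0588, 0.0724]
eef_rot: [3.141, -0.001, 0.446]
force: [2.6, -5.3, 2.4]
grip_width: 0.0354
```

```bash
python3 st.py|tail -4
```

```text
eef_rot [ 3.1408e+00 -6.0000e-04  4.4560e-01]
force [ 2.6432 -5.3369  2.3934]
moment [-0.9454 -0.3262 -0.0275]
grip_width 0.0354
```

The moment crosses to its reverse drag at yaw ≈ 0.428, so the target yaw is 0.428 + 1.571 = 2.00. That leaves 89.0°, or 17.8 units.

Request:
jog_arm(
  moves=[
    [[0,-0.3,0],[0,0,1],30],
    [[0,-0.5,0.1],[0,0,2],30],
    [[0,-0.5,0.1],[0,0,3],30],
    [[0,-0.5,0.2],[0,0,4],30],
    [[0,-0.5,0.2],[0,0,5],30],
  ],
)

```text
time_s: 11.1
ee_pos: [0.602, -0.0587, 0.0725]
eef_rot: [-3.142, -0.001, 0.885]
force: [0.2, -0.1, 3.1]
grip_width: 0.0355
```

Request:
jog_arm(
  moves=[
    [[0,0,0],[0,0,1],30],
    [[0,0,0.1],[0,0,2],30],
    [[0,0,0.1],[0,0,3],30],
    [[0,0,0.2],[0,0,4],30],
    [[0,0,0.2],[0,0,5],30],
  ],
)

```text
time_s: 11.52
ee_pos: [0.6018, -0.0586, 0.0727]
eef_rot: [-3.141, -0.001, 1.322]
force: [-0.6, 0.4, 4.4]
grip_width: 0.0355
```

Request:
jog_arm(
  moves=[
    [[0,0,0],[0,0,1],30],
    [[0,0,0.1],[0,0,2],30],
    [[0,0,0.1],[0,0,3],30],
    [[0,0,0.2],[0,0,4],30],
    [[0,0,0.2],[0,0,5],30],
  ],
)

```text
time_s: 11.93
ee_pos: [0.6017, -0.0586, 0.0729]
eef_rot: [-3.141, -0.001, 1.758]
force: [-1.6, -1.1, 6.2]
grip_width: 0.0356
```

```bash
python3 st.py
```

```text
time_s 11.9333
qpos [-1.5790e-01  5.5310e-01  1.4864e+00  6.0000e-04  1.1029e+00 -3.4560e-01]
ee_pos [ 0.6017 -0.0586  0.0729]
eef_rot [-3.1411e+00 -7.0000e-04  1.7582e+00]
force [-1.5565 -1.079   6.1606]
moment [-0.0597  0.4454 -0.0582]
grip_width 0.0356
```

Request:
jog_arm(
  moves=[
    [[0,0,0],[0,0,1],30],
    [[0,0,0.1],[0,0,2],30],
    [[0,0,0.1],[0,0,2.75],30],
    [[0,0,0.1],[0,0,2.75],30],
    [[0,0,0.1],[0,0,2.75],30],
  ],
)

```text
time_s: 12.35
ee_pos: [0.6015, -0.0587, 0.073]
eef_rot: [-3.141, -0.001, 1.994]
force: [-2.6, -0.4, 5.2]
grip_width: 0.0353
```

```bash
python3 st.py; python3 - <<'E'
from h import *
c=cam('scene'); c['frame']=cv2.resize(c['frame'][170:280,270:420],None,fx=5,fy=5,interpolation=cv2.INTER_CUBIC); save(c,f'pics/s7.png')
c=cam('top'); save(c,f'pics/t7.png')
E
```

```text
time_s 12.35
qpos [-1.5800e-01  5.5290e-01  1.4865e+00  4.0000e-04  1.1033e+00 -5.8180e-01]
ee_pos [ 0.6015 -0.0587  0.073 ]
eef_rot [-3.1409e+00 -9.0000e-04  1.9944e+00]
force [-2.5974 -0.3812  5.2047]
moment [-0.1498  0.544  -0.0096]
grip_width 0.0353
```

View pics/s7.png

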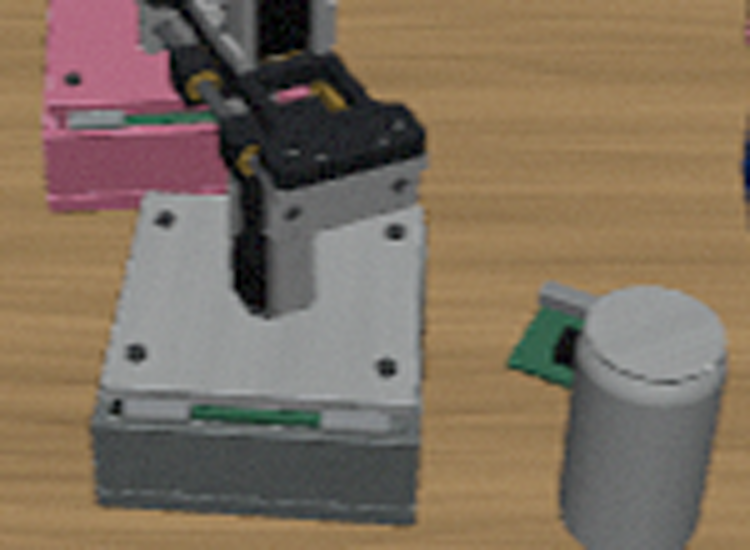

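View pics/t7.png

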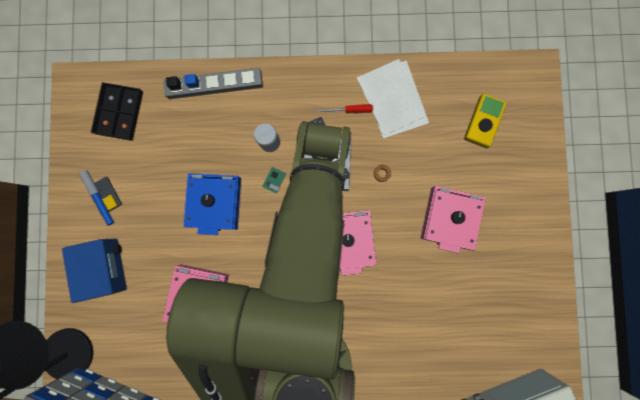

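The lid corners sit at the same pixels as when shut. Can, tape, screwdriver and spare board haven't moved. The knob is still gripped (35.3 mm) with the tool at yaw 1.994, about 1.57 from the stop. Handing in.

```bash
python3 - <<'E'
from h import *
print(ctrl.hand_in()); o=ctrl.get_obs(); print(o['time_s'],o['eef_rot'],o['force'],o['grip_width'])
E
```

```text
the job is handed in; nothing more can be done
None
the job is handed in; nothing more can be done
```

The lid is shut, and the knob was screwed down to its stop and backed off a quarter turn. The job was handed in at about 12.4 s with the knob still gripped.

- **Lid:** I pressed the lip down through the catch to a hard stop at 65.7 mm with about 28 N. In the last picture its corners are at the same pixels as when it was first shut.
- **Knob:** I turned it clockwise about 3.2 rad until the moment jumped to 0.62 N m. The stop unloaded at tool yaw 0.428, and I backed off to 1.994, a turn of 1.566 rad against the 1.571 wanted.
- **Final state:** The grip was 35.3 mm wide with about 5 N on the tool. The can, tape roll, screwdriver and spare board looked unmoved.
- **Not checked:** The fingers hid the rib in the last picture, so the final knob angle comes from the tool yaw and the low turning moment only. A rib check while tightening showed about 141° against 145° of tool turn, within reading error, so I saw no slip. The call after hand-in returned no state, so I have no reading from the final second.

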